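Tap the soap cage home in the caddy with a comb

ROBOT

A 7-joint arm with a two-finger parallel gripper is mounted at the origin on the work surface. World frame = base frame: x ahead of the robot, y to its left, z up, the work surface at z = 0. Lengths are in m, angles in rad, forces in N, time in s.
With the tool pointing down it reaches from about 0.425 to 0.875 m from the base axis. Payload 8.4 kg.
Tool frame: the origin (TCP) lies midway between the tips of the shut fingers; the grasp point (between the pads) lies 19 mm behind it; z points along the fingers, y is the line along which they close (so a half turn about z gives the same grasp; the last joint's range is limited). The gripper opens to 87 mm and grips with 3 to 60 N. Pads are 19 mm wide; open, the fingers measure 117 mm over their backs; the gripper's body (75 mm by 190 mm) begins 51 mm behind the grasp point.
Start: joints at [1.108, 0.333, 0.04, 1.465, -0.013, 1.343, -0.059], TCP at [0.231, -0.607, 0.185] pointing down, gripper open.
Joint ranges: [-2.58, 2.58], [-0.38, 2.09], [-1.3, 1.39], [0.25, 2.4], [-1.5, 4.64], [0.08, 2.09], [-2.65, 2.65]. Speed limits (rad/s): [2.22, 2.22, 2.79, 2.79, 3.14, 3.14, 3.14].

INTERFACE

Orientations are given as a unit quaternion [x, y, z, w].
In Python, from plant import bot gives the robot as it stands.
- The arm moves only by the shell command python3 -m pendant 'ROWS'. ROWS is JSON, a list of rows, each a list of 7 numbers: the shift along the tool's x, y, z in mm, then the turn, a rotation vector about the tool's x, y, z in degrees, then the opening, from -1 (shut) to 1 (fully open), so that 0 is half open. A call has 1 to 10 rows; each row shifts and turns the commanded pose from where the row before left it, along the tool's axes as they then stand; what a row does not reach is not made up. A row lasts 1/8 s, in which the tool goes at most 62.5 mm and 10.7 degrees, less where a joint would pass 70% of its speed; a pose out of reach is approached as far as the arm can. A call with a gripper value outside its range is refused whole. The fingers move at their own pace and stop on an object; the grip force is fixed at half the most. Time passes only in rows, so rows that do not move let the fingers close. It gives the time, the measured TCP pose, the force, the opening and the grip force at its end, in the units of the state.
- bot.state(): the state, without advancing time (a new reading comes with each control period).
- bot.read_camera(name): name is "scene" or "top" or "wrist"; returns (picture, depth): 400x640x3 uint8, red, green, blue; 400x640 float32, m along the optical axis (not along the pixel's ray), 0 where there is no reading.
- bot.camera_info(name): a dict with "fx", "fy", "cx", "cy" (pixels), "pose" (4x4, takes a point from camera to world coordinates). Camera axes: x right, y up, looking along -z (the intrinsics and any distortion apply to the point x, -y, -z); pixel columns grow to the right and rows downward; lengths in m; the calibration is good to about 2 mm. A picture is of the moment at which its call begins: read the wrist's pose just before it. camera_info takes no time and is no camera call; for the wrist camera it gives the pose at the moment of the call.
- bot.job_done(): hands the job in; it is judged then, once.
The state is a dict: "time": time; "joints": joint angles; "qvel": joint speeds; "tau": joint torques, N m; "eef_pos": TCP position; "tool_rot": TCP orientation; "contact_force": force on the tool from outside, world axes, zero at the start; "torque": the same for the moment, N m; "gripper_width": finger opening in m; "finger_force": force on a finger pad.
Only numpy, scipy, OpenCV 4.12 (cv2) and the standard library are available. Lean on these libraries where they do the work, as an engineer would, in place of code of your own. Each camera call takes 0.05 s, during which the arm holds its last target. There are 200 camera calls.

TASK

Pick up the black comb and, with the end of its handle, nudge the steel soap cage gently into its bay in the rattan-look caddy in small taps of about a centimetre, drawing the comb back off the cage after each one, until the cage sits firmly against the springy tab hidden under the flap without ramming it. Then lay the comb flat on the counter clear of the caddy; touch the cage only with the comb, leave the flap shut, and leave the dropper bottle and the ceramic box where they stand.

Things in the scene. Friction and masses are not known exactly. Their poses are not given: they have to be found in the camera images.
- caddy: Tan rattan-look plastic caddy fixed to the counter, 250 mm long (x), 190 mm wide (y), 76 mm high with flap. Its x points into the bay, the way the cage must be pushed; z up. Origin on the counter under the bay's centre line. At y = 45 to 145 mm a side compartment holds two toiletry bottles up to 93 mm high, not part of the job.
- bay_mouth (a point): Middle of the bay's open mouth, on its floor: caddy x = -90 mm, 6 mm above the counter; axes as the caddy's. The bay is 74 mm wide between 8 mm walls 68 mm high, from the mouth to caddy x = 120 mm; its floor runs out as a low lip to x = -130 mm. A cross-bar spans the bay at x = -45 mm, underside 52 mm above the counter.
- flap (a joint): Flat hinged flap of the caddy that lies shut over the rear of bay and compartment (caddy x = -46 to 120 mm, top 76 mm above the counter), hinged at the far end. 0 = shut, grows as it is lifted (rad).
- backstop: Bracket of the unseen stop, under the flap; origin at its foot, caddy x = 109 mm. It carries a springy plastic tab facing the mouth, adjusted anywhere: tab face at caddy x = 35 to 65 mm. The tab gives 1 mm per 0.8 N, well damped, 8 mm at most, then rigid; over 14 N harms it. 2 to 6 N on the tab, beyond what sliding the cage takes, seats the cage; friction then keeps it pressed there.
- cage_mid (a point): Centre of the soap cage, half-way up: stainless wire box, 100 mm long (x, into the bay), 66 wide, 36 high, 0.25 to 0.5 kg with its soap bar, flat steel plates at both ends. It stands on the bay's floor, top 42 mm above the counter, its near end 15 to 35 mm out of the mouth, 40 to 90 mm short of the stop. Sliding it takes about 1 to 4 N.
- comb_grip (a point): Place to hold the black plastic wide comb lying flat on the counter: on its straight bar handle, 26 mm wide (y), 14 mm thick, half-way up (7 mm above the counter). The blunt butt end of the handle is 85 mm away along -x, the other end 80 mm along +x. Seven 30 mm teeth stick out to +y, 23 to 78 mm along +x. z up as it lies. 60 g.
- bottle_mid (a point): Bystander: small amber glass dropper bottle, 36 mm across and 90 mm high, loose, upright; point on its axis 40 mm above the counter.
- ceramic_box_mid (a point): Bystander: small terracotta-orange glazed ceramic box with lid and knob, 74 x 59 x 58 mm, loose; point on its axis 25 mm above the counter.
There are look-alikes about, which are no part of the job. What is meant by the part that bears comb_grip is not red, and is the larger of those in its own colour. Of the things shaped like the part that bears cage_mid, the bare steel one is meant.

How it is judged:
By the outcome, as a careful person would: the job done as asked, in the order asked, and still so for the second after the job is handed in, with the robot touching nothing.
It also fails if it takes over 72 s, if anything falls off the work surface, if the arm or the gripper's body presses on something with over 40 N, if the wrist force passes 120 N, or if a joint passes its speed limit or range.

## Working session

There is one attempt and no reset: what is moved stays moved. The work goes in short steps, Python scripts to look and compute and a shell command to move; the robot and the scene stay as the last step left them, time stands still between calls to the robot, and variables do not carry over. Pictures are saved under pics/ and viewed, at most 10 in all, crops included, and the job is handed in when it is done.

```bash
ls; mkdir -p pics; python3 - <<'E'
from plant import bot
import cv2,numpy as np
s=bot.state();print(s['time'],s['eef_pos'],s['tool_rot'],s['gripper_width'],s['contact_force'])
for n in ("top","scene"):
    p,d=bot.read_camera(n);cv2.imwrite(f'pics/{n}0.png',p[:,:,::-1]);np.savez(f'pics/{n}0.npz',p=p,d=d)
    i=bot.camera_info(n);print(n,i)
E
```

```text
pics
0.0 [ 0.2310506  -0.60698184  0.1837687 ] [ 9.83506453e-01  1.80871261e-01 -2.06307719e-04 -7.75426091e-04] 0.08693587210024815 [-0.84623087  0.47463322  0.64553482]
top {'fx': 382.1107227362118, 'fy': 382.1107227362118, 'cx': 314.45953581871765, 'cy': 198.69430726516538, 'pose': array([[-0.00334766,  0.9896308 , -0.14359555,  0.41530778],
       [-0.99999305, -0.00307756,  0.00210305,  0.0718052 ],
       [ 0.00163932,  0.14360159,  0.98963422,  0.94941615],
       [ 0.        ,  0.        ,  0.        ,  1.        ]])}
scene {'fx': 510.3469817063895, 'fy': 510.3469817063895, 'cx': 315.48489815279976, 'cy': 198.2569843765089, 'pose': array([[-0.51067024, -0.52820979,  0.67838804,  1.45283881],
       [ 0.85956772, -0.33105148,  0.38929199,  0.61195209],
       [ 0.01895352,  0.78192029,  0.62309022,  0.87506516],
       [ 0.        ,  0.        ,  0.        ,  1.        ]])}
```

View pics/top0.png

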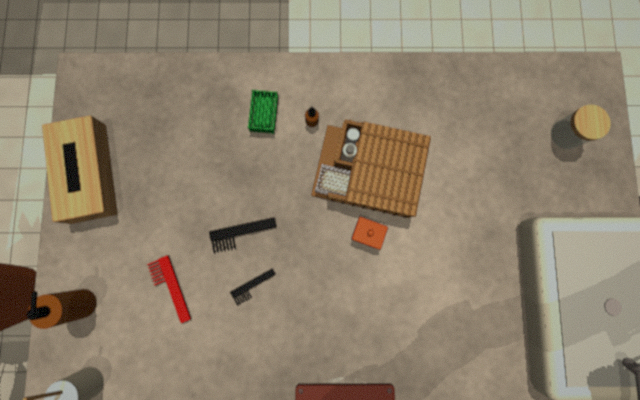

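View pics/scene0.png

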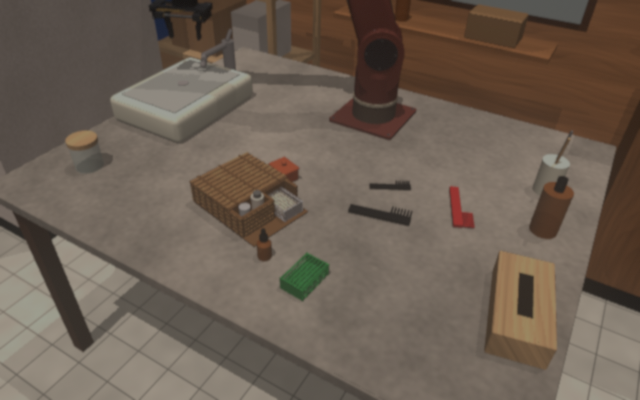

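Top view: the caddy is around (372,170), with its bay mouth facing left. The steel cage is at (334,180) and the large black comb at (243,232), its butt near (275,222). The bottle is at (312,117) and the orange box at (370,233). The green cage, the red comb and the small black comb are decoys.

```bash
cat > h.py <<'E'
import cv2,numpy as np
from plant import bot
def ray(info,uv,z):
    uv=np.atleast_2d(np.asarray(uv,float))
    d=np.c_[(uv[:,0]-info['cx'])/info['fx'],-(uv[:,1]-info['cy'])/info['fy'],-np.ones(len(uv))]
    P=info['pose'];d=d@P[:3,:3].T
    return P[:3,3]+d*((z-P[2,3])/d[:,2])[:,None]
def blobs(mask,amin=60):
    c,_=cv2.findContours(mask.astype(np.uint8),cv2.RETR_EXTERNAL,cv2.CHAIN_APPROX_NONE)
    return sorted([k for k in c if cv2.contourArea(k)>amin],key=cv2.contourArea,reverse=True)
E
python3 - <<'E'
from h import *
i=bot.camera_info('top');f=np.load('pics/top0.npz');p,d=f['p'],f['d']
hsv=cv2.cvtColor(p,cv2.COLOR_RGB2HSV)
m=(p.max(2)<55);m[:,:130]=0
for c in blobs(m,40): print('black',cv2.contourArea(c),cv2.minAreaRect(c))
# world map from depth
v,u=np.mgrid[:400,:640]
D=np.dstack([(u-i['cx'])/i['fx']*d,-(v-i['cy'])/i['fy']*d,-d])@i['pose'][:3,:3].T+i['pose'][:3,3]
Z=D[:,:,2]; print('counter z',np.median(Z[250:350,250:500]), 'flap z',np.median(Z[140:200,375:415]))
m=(abs(Z-0.074)<0.012)&(u>300)&(u<450)&(v>100)&(v<230)
m=cv2.morphologyEx(m.astype(np.uint8),cv2.MORPH_OPEN,np.ones((9,9)))
for c in blobs(m,200): 
  r=cv2.minAreaRect(c);b=cv2.boxPoints(r);print('flap',r);print(ray(i,b,0.076))
# cage: low-saturation bright
m=(hsv[:,:,1]<45)&(hsv[:,:,2]>110)&(u>310)&(u<365)&(v>155)&(v<205)
for c in blobs(m,40): r=cv2.minAreaRect(c);print('cage',r);print(ray(i,cv2.boxPoints(r),.042))
m=(hsv[:,:,0]<12)&(hsv[:,:,1]>150)&(u>340)&(u<400)&(v>210)&(v<255)
for c in blobs(m,40): r=cv2.minAreaRect(c);print('box',r,ray(i,r[0],.05))
E
python3 - <<'E'
import cv2
a=cv2.imread('pics/top0.png')[90:260,200:440]
cv2.imwrite('pics/c1.png',cv2.resize(a,None,fx=3.3,fy=3.3,interpolation=cv2.INTER_CUBIC))
E
```

```text
black 584.0 ((242.46560668945312, 229.20626831054688), (18.592994689941406, 66.18843841552734), 68.8951644897461)
black 257.5 ((253.34432983398438, 284.9198303222656), (10.29563045501709, 47.10736846923828), 60.945396423339844)
counter z -0.000718499884742485 flap z 0.07470247008680553
flap ((388.3219909667969, 168.2423095703125), (73.20645141601562, 82.27330017089844), 12.33908748626709)
[[ 0.53736902  0.00229804  0.076     ]
 [ 0.7304736  -0.04234728  0.076     ]
 [ 0.69143637 -0.21087862  0.076     ]
 [ 0.50059945 -0.1613584   0.076     ]]
cage ((333.86468505859375, 177.85882568359375), (28.960220336914062, 21.259185791015625), 12.528807640075684)
[[ 0.58009981  0.06261647  0.042     ]
 [ 0.63131738  0.05117458  0.042     ]
 [ 0.61551154 -0.01731119  0.042     ]
 [ 0.56453547 -0.00535259  0.042     ]]
box ((369.39141845703125, 232.6040802001953), (30.337539672851562, 24.687089920043945), 19.653823852539062) [[ 0.46493125 -0.05885909  0.05      ]]
```

View pics/c1.png

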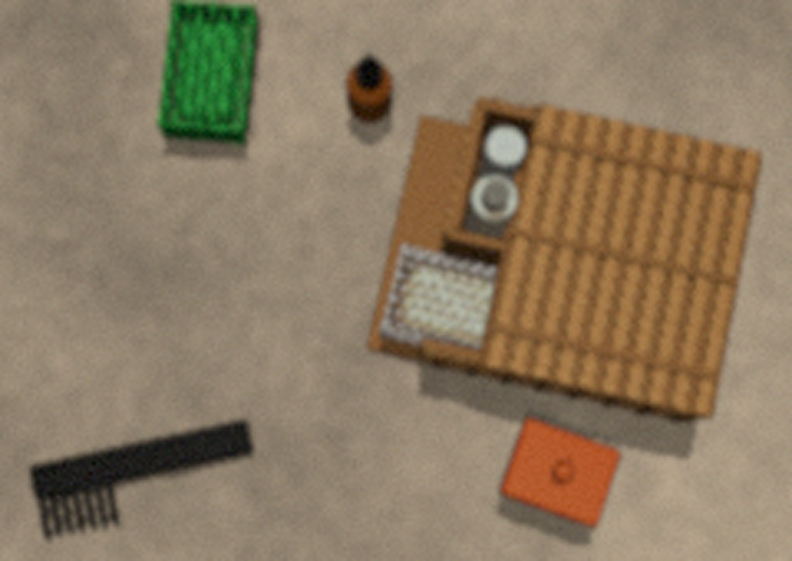

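The crop shows the comb handle running from its butt at crop (250,437) to its far end at (36,480), with the teeth pointing down. The bay mouth is at crop (440,300), and the cage sits in it.

```bash
cat >> h.py <<'E'
from scipy.spatial.transform import Rotation as R
def plan(xyz,yaw=None):
    """shift (tool mm) now, and tool-z turn, to a world TCP; yaw = world angle (deg) of tool x"""
    s=bot.state();T=R.from_quat(s['tool_rot']).as_matrix()
    a=np.degrees(np.arctan2(T[1,0],T[0,0]))
    print('t',round(s['time'],2),'tcp',s['eef_pos'].round(4),'yaw',a.round(2),'tilt',np.degrees(np.arccos(-T[2,2])).round(2),'w',round(s['gripper_width'],4),'F',s['contact_force'].round(2))
    print('shift mm',(T.T@(np.array(xyz)-s['eef_pos'])*1000).round(1),'turn z',None if yaw is None else round(-(yaw-a),2))
E
python3 - <<'E'
from h import *
i=bot.camera_info('top')
px=np.array([[247,421],[252,453],[33,467],[38,493]])/3.3+[200,90]
w=ray(i,px,.014);print(w)
b=w[:2].mean(0);f=w[2:].mean(0);print(b,f,np.linalg.norm(b-f));
e=(f-b)/np.linalg.norm(f-b);g=b+e*.085*np.linalg.norm(b-f)/.165;print('grip',g,'yaw',np.degrees(np.arctan2(e[1],e[0])))
plan([.55,-.25,.2]);plan([g[0],g[1],.2],np.degrees(np.arctan2(e[1],e[0])))
E
```

```text
[[0.50448749 0.16724421 0.014     ]
 [0.48067121 0.16326313 0.014     ]
 [0.47083814 0.32519052 0.014     ]
 [0.45167712 0.32081566 0.014     ]]
[0.49257935 0.16525367 0.014     ] [0.46125763 0.32300309 0.014     ] 0.16082888283166025
grip [0.47644392 0.24651852 0.014     ] yaw 101.23022607547175
t 0.1 tcp [ 0.2311 -0.607   0.1839] yaw 20.84 tilt 0.08 w 0.0873 F [-0.52  0.53  0.55]
shift mm [ 425.1 -220.2  -15.9] turn z None
t 0.1 tcp [ 0.2311 -0.607   0.1839] yaw 20.84 tilt 0.08 w 0.0873 F [-0.52  0.53  0.55]
shift mm [ 533.  -710.4  -15.2] turn z -80.39
```

```bash
python3 -m pendant '[[53,-28,0,0,0,0,1],[53,-28,0,0,0,0,1],[53,-28,0,0,0,0,1],[53,-28,0,0,0,0,1],[53,-28,0,0,0,0,1],[53,-28,0,0,0,0,1],[53,-28,0,0,0,0,1],[53,-28,0,0,0,0,1]]'
```

```text
time: 1.1
eef_pos: [0.5486, -0.2457, 0.1844]
tool_rot: [0.984, 0.181, -0.0, -0.0]
contact_force: [0.4, 0.0, -0.1]
gripper_width: 0.0871
finger_force: 0.0
```

```bash
python3 -m pendant '[[12,-54,0,0,0,0,1],[12,-54,0,0,0,0,1],[12,-54,0,0,0,0,1],[12,-54,0,0,0,0,1],[12,-54,0,0,0,0,1],[12,-54,0,0,0,0,1],[12,-54,0,0,0,0,1],[12,-54,0,0,0,0,1],[12,-54,0,0,0,0,1]]'; python3 -m pendant '[[0,0,0,0,0,-10,1],[0,0,0,0,0,-10,1],[0,0,0,0,0,-10,1],[0,0,0,0,0,-10,1],[0,0,0,0,0,-10,1],[0,0,0,0,0,-10,1],[0,0,0,0,0,-10,1],[0,0,0,0,0,-10,1],[0,0,0,0,0,0,1]]'
python3 - <<'E'
from h import *
plan([.4764,.2465,.1],101.2)
i=bot.camera_info('wrist');p,d=bot.read_camera('wrist');np.savez('pics/w1.npz',p=p,d=d,P=i['pose']);cv2.imwrite('pics/w1.png',p[:,:,::-1]);print(i)
m=p.max(2)<55
for c in blobs(m,300):
  r=cv2.minAreaRect(c);print(cv2.contourArea(c),r);print(ray(i,cv2.boxPoints(r),.014).round(4))
E
```

```text
time: 2.22
eef_pos: [0.4753, 0.2468, 0.1846]
tool_rot: [0.984, 0.181, 0.0, 0.0]
contact_force: [0.5, 0.1, -1.0]
gripper_width: 0.087
finger_force: 0.0
time: 3.35
eef_pos: [0.4757, 0.2452, 0.1844]
tool_rot: [0.638, 0.77, -0.0, -0.0]
contact_force: [0.5, -0.1, -1.3]
gripper_width: 0.0871
finger_force: 0.0
t 3.35 tcp [0.4757 0.2452 0.1844] yaw 100.77 tilt 0.04 w 0.0871 F [ 0.53 -0.13 -1.26]
shift mm [ 1.2  1.  84.4] turn z -0.43
{'fx': 281.1120108676284, 'fy': 281.1120108676284, 'cx': 320.3668358754922, 'cy': 198.50470867657947, 'pose': array([[ 0.98240618, -0.18087388, -0.04650518,  0.46330788],
       [ 0.18675205,  0.94966448,  0.25151751,  0.31368743],
       [-0.00132863, -0.25577729,  0.96673482,  0.38385168],
       [ 0.        ,  0.        ,  0.        ,  1.        ]])}
104022.5 ((319.5, 304.0), (190.0, 639.0), 90.0)
[[ 0.0506  0.1203  0.014 ]
 [ 0.9134  0.2846  0.014 ]
 [ 1.07   -0.0239  0.014 ]
 [ 0.0173 -0.2257  0.014 ]]
2211.0 ((311.14862060546875, 174.01303100585938), (119.28858184814453, 40.04661560058594), 87.87889862060547)
[[0.4218 0.3169 0.014 ]
 [0.4711 0.3281 0.014 ]
 [0.5084 0.1718 0.014 ]
 [0.4535 0.159  0.014 ]]
1112.0 ((218.20330810546875, 179.03607177734375), (86.57686614990234, 28.057315826416016), 66.37062072753906)
[[0.2991 0.2558 0.014 ]
 [0.3306 0.2763 0.014 ]
 [0.3874 0.1784 0.014 ]
 [0.3542 0.1554 0.014 ]]
```

View pics/w1.png

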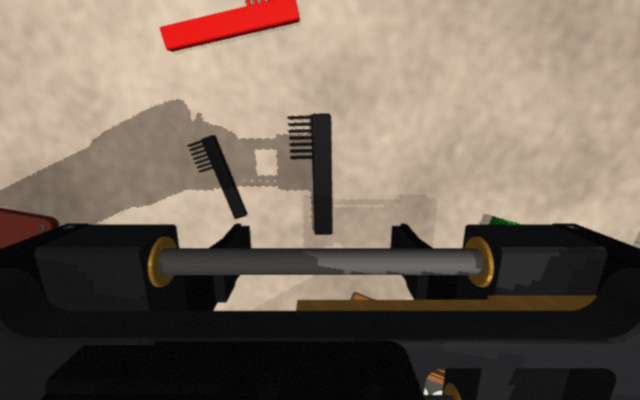

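The wrist view shows the comb handle vertical, from its far end at (321,114) to its butt at (323,234), between the open fingers. Next I refine the grip point from those pixels.

```bash
python3 - <<'E'
from h import *
i=bot.camera_info('wrist');f=np.load('pics/w1.npz');m=f['p'].max(2)<55
rows=[]
for v in (165,180,195,210,225):
  u=np.where(m[v,300:345])[0]+300; rows.append((u.min(),u.max(),v))
print(rows, [ (k,m[k,318:326].mean()) for k in (110,111,112,113,114,115,116,231,232,233,234,235,236,237,238)])
mid=ray(i,[((a+b)/2,v) for a,b,v in rows],.014);print(mid.round(4))
e=mid[0]-mid[-1];e/=np.linalg.norm(e);yaw=np.degrees(np.arctan2(e[1],e[0]))
for v in (114,234): print(v,ray(i,[322,v],.014))
t=mid[-1]
be=ray(i,[322.5,234.5],.007)[0]
far=ray(i,[321.5,113.5],.014)[0]
for nm,k in (('from butt',t+e*((be-t)@e+.085)),('from far',t+e*((far-t)@e-.08))): print(nm,k.round(4));
plan([k[0],k[1],.002],yaw);print(yaw)
E
```

```text
[(np.int64(313), np.int64(330), 165), (np.int64(313), np.int64(330), 180), (np.int64(313), np.int64(330), 195), (np.int64(314), np.int64(331), 210), (np.int64(314), np.int64(331), 225)] [(110, np.float64(0.0)), (111, np.float64(0.0)), (112, np.float64(0.0)), (113, np.float64(0.0)), (114, np.float64(0.75)), (115, np.float64(1.0)), (116, np.float64(1.0)), (231, np.float64(1.0)), (232, np.float64(1.0)), (233, np.float64(1.0)), (234, np.float64(0.0)), (235, np.float64(0.0)), (236, np.float64(0.0)), (237, np.float64(0.0)), (238, np.float64(0.0))]
[[0.4742 0.2627 0.014 ]
 [0.4779 0.2429 0.014 ]
 [0.4817 0.2226 0.014 ]
 [0.487  0.2019 0.014 ]
 [0.4911 0.1804 0.014 ]]
114 [[0.46284898 0.32617214 0.014     ]]
234 [[0.49287115 0.16706003 0.014     ]]
from butt [0.4774 0.247  0.014 ]
from far [0.4772 0.2481 0.014 ]
t 3.4 tcp [0.4757 0.2452 0.1844] yaw 100.61 tilt 0.03 w 0.0869 F [ 0.39  0.1  -0.21]
shift mm [  2.5   2.  182.4] turn z -1.0
101.61137560369005
```

```bash
python3 -m pendant '[[2.5,1.5,40,0,0,-0.5,0.3],[0,0,50,0,0,0,0.3],[0,0,50,0,0,0,0.3],[0,0,25,0,0,0,0.3],[0,0,10,0,0,0,0.3],[0,0,5,0,0,0,0.3],[0,0,1,0,0,0,0.3]]'
```

```text
time: 4.28
eef_pos: [0.4774, 0.2484, 0.0044]
tool_rot: [0.634, 0.773, 0.001, 0.0]
contact_force: [-0.3, -0.2, 0.4]
gripper_width: 0.0568
finger_force: 0.0
```

```bash
python3 -m pendant '[[0,0,1.5,0,0,0,0.3],[0,0,0,0,0,0,-0.2],[0,0,0,0,0,0,-0.5],[0,0,0,0,0,0,-1],[0,0,0,0,0,0,-1],[0,0,0,0,0,0,-1],[0,0,0,0,0,0,-1]]'
```

```text
time: 5.15
eef_pos: [0.4768, 0.2481, 0.0022]
tool_rot: [0.634, 0.774, -0.0, -0.0]
contact_force: [0.1, 0.2, -0.2]
gripper_width: 0.0052
finger_force: 0.0
```

```bash
python3 - <<'E'
from h import *
print(bot.state()['gripper_width'])
a,_=bot.read_camera('wrist');b,_=bot.read_camera('scene');c,_=bot.read_camera('top')
o=np.vstack([a[60:330,120:520],cv2.resize(c[180:280,180:380],(400,200),interpolation=cv2.INTER_CUBIC)])
s=cv2.resize(b[150:270,300:480],None,fx=2.2,fy=2.2,interpolation=cv2.INTER_CUBIC)
o=np.hstack([o,np.zeros((470,396,3),np.uint8)]);o[:s.shape[0],400:400+s.shape[1]]=s
cv2.imwrite('pics/chk.png',o[:,:,::-1])
E
```

```text
0.005214333361485753
```

View pics/chk.png

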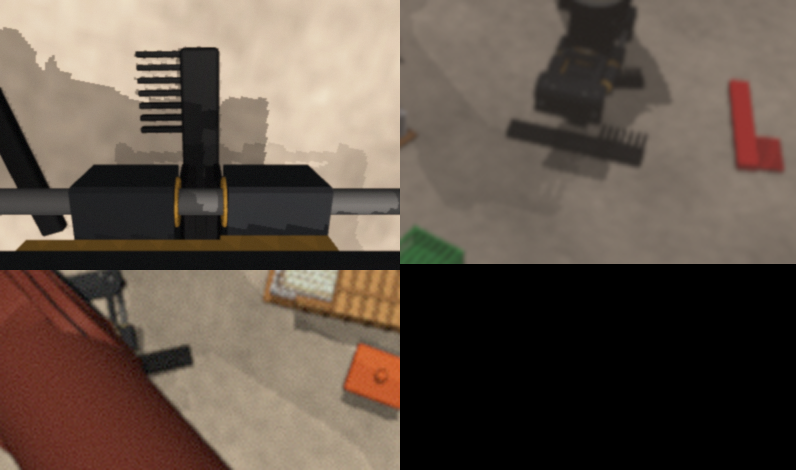

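The picture shows the comb still lying in place under the gripper, at (200,110) in the crop. The reported width of 5 mm doesn't fit a 26 mm bar, so I'll check with the depth image.

```bash
python3 - <<'E'
from h import *
v,u=np.mgrid[:400,:640]
def cloud(n):
    i=bot.camera_info(n);p,d=bot.read_camera(n)
    D=np.dstack([(u-i['cx'])/i['fx']*d,-(v-i['cy'])/i['fy']*d,-d])@i['pose'][:3,:3].T+i['pose'][:3,3]
    D[d==0]=np.nan;return p,D
p,D=cloud('wrist')
for k in [(320,110),(320,140),(320,170),(320,200),(320,215),(320,240),(320,285),(308,200),(332,200),(280,140),(297,260),(345,260),(300,240)]: print('w',k,p[k[1],k[0]],D[k[1],k[0]].round(4))
p,D=cloud('scene')
c=int(300+575/2.2)
for y in range(175,232,4): print('s',y,[tuple(D[y,x].round(3)) for x in (552,561,570)],p[y,561])
print(bot.state()['gripper_width'],bot.state()['finger_force'])
E
```

```text
w (320, 110) [35 34 33] [0.4616 0.325  0.0132]
w (320, 140) [39 38 37] [0.4653 0.3066 0.014 ]
w (320, 170) [30 29 28] [0.4692 0.2872 0.0142]
w (320, 200) [37 36 34] [0.4733 0.2667 0.014 ]
w (320, 215) [22 20 20] [0.4754 0.2561 0.0145]
w (320, 240) [21 18 19] [0.4792 0.2368 0.0124]
w (320, 285) [25 25 25] [0.4863 0.2017 0.0138]
w (308, 200) [22 24 22] [0.4651 0.2648 0.0132]
w (332, 200) [39 38 38] [0.4814 0.2682 0.0137]
w (280, 140) [37 36 35] [0.439  0.3011 0.0095]
w (297, 260) [34 34 35] [0.4644 0.2811 0.1337]
w (345, 260) [51 51 54] [0.4771 0.2831 0.1326]
w (300, 240) [17 18 17] [0.4642 0.2841 0.1274]
s 175 [(np.float64(0.153), np.float64(0.604), np.float64(0.074)), (np.float64(0.149), np.float64(0.625), np.float64(0.08)), (np.float64(0.001), np.float64(0.649), np.float64(-0.002))] [97 91 80]
s 179 [(np.float64(0.149), np.float64(0.607), np.float64(0.059)), (np.float64(0.314), np.float64(0.626), np.float64(0.17)), (np.float64(0.026), np.float64(0.652), np.float64(0.0))] [46 42 38]
s 183 [(np.float64(0.279), np.float64(0.611), np.float64(0.13)), (np.float64(0.327), np.float64(0.629)
[... 1765 characters left out ...]
(0.064)), (np.float64(0.221), np.float64(0.683), np.float64(0.003))] [78 57 44]
s 223 [(np.float64(0.328), np.float64(0.644), np.float64(0.051)), (np.float64(0.309), np.float64(0.663), np.float64(0.045)), (np.float64(0.232), np.float64(0.687), np.float64(-0.001))] [93 77 66]
s 227 [(np.float64(0.331), np.float64(0.647), np.float64(0.041)), (np.float64(0.261), np.float64(0.669), np.float64(-0.002)), (np.float64(0.248), np.float64(0.689), np.float64(-0.002))] [121 108  97]
s 231 [(np.float64(0.325), np.float64(0.651), np.float64(0.025)), (np.float64(0.283), np.float64(0.672), np.float64(0.002)), (np.float64(0.266), np.float64(0.692), np.float64(-0.001))] [126 114 103]
0.0004988135209745787 0.0
```

```bash
python3 - <<'E'
from h import *
a,_=bot.read_camera('wrist');b,_=bot.read_camera('scene')
g=lambda x:np.clip((x/255.)**.5*330-30,0,255).astype(np.uint8)
A=cv2.resize(g(a[150:330,250:390]),None,fx=2.8,fy=2.8,interpolation=cv2.INTER_CUBIC)
B=cv2.resize(g(b[150:240,335:435]),None,fx=4,fy=4,interpolation=cv2.INTER_CUBIC)
o=np.zeros((510,800,3),np.uint8);o[:A.shape[0],:A.shape[1]]=A;o[:B.shape[0],395:395+B.shape[1]]=B
cv2.imwrite('pics/chk2.png',o[:,:,::-1])
s=bot.state();print(s['gripper_width'],s['finger_force'],s['contact_force'],s['eef_pos'])
E
```

```text
0.000324458209372269 0.0 [-0.34899559  0.02222307  0.44829412] [0.47684494 0.24812616 0.00216852]
```

View pics/chk2.png

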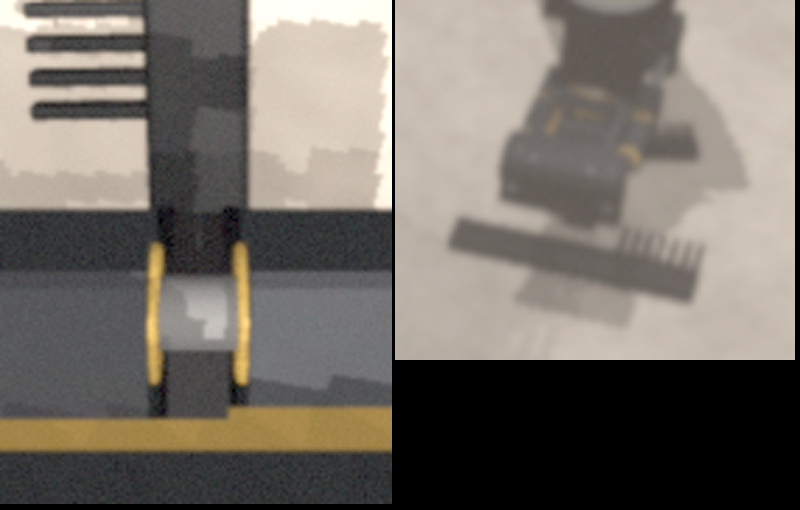

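The enhanced crops show the comb undisturbed and the fingers shut, with the gripper apparently above it. The scene depth will show where the fingers really are.

```bash
python3 - <<'E'
from h import *
v,u=np.mgrid[:400,:640]
i=bot.camera_info('scene');p,d=bot.read_camera('scene')
D=np.dstack([(u-i['cx'])/i['fx']*d,-(v-i['cy'])/i['fy']*d,-d])@i['pose'][:3,:3].T+i['pose'][:3,3]
for y in range(180,222,3): print(y,[tuple((D[y,x]*1000).astype(int).tolist()) for x in (368,376,380,384,388,392)])
def proj(w):
    c=i['pose'][:3,:3].T@(np.array(w)-i['pose'][:3,3]);return (i['cx']+i['fx']*c[0]/-c[2], i['cy']-i['fy']*c[1]/-c[2])
for z in (0,.014,.03,.07): print(z,proj([.4768,.2481,z]),proj([.4768+.02,.2481,z]))
E
```

```text
180 [(514, 220, 132), (507, 238, 135), (497, 245, 132), (496, 255, 135), (487, 262, 132), (506, 278, 150)]
183 [(550, 236, 152), (509, 240, 128), (512, 252, 135), (505, 259, 133), (525, 277, 153), (493, 275, 131)]
186 [(563, 242, 154), (551, 257, 153), (546, 265, 153), (537, 272, 149), (532, 280, 150), (505, 280, 132)]
189 [(568, 245, 150), (565, 264, 155), (556, 270, 152), (550, 278, 151), (546, 286, 152), (540, 293, 151)]
192 [(574, 248, 146), (569, 266, 150), (566, 275, 152), (559, 282, 150), (556, 290, 151), (552, 299, 153)]
195 [(573, 249, 136), (571, 268, 143), (568, 276, 145), (569, 286, 150), (563, 294, 149), (556, 301, 148)]
198 [(566, 247, 122), (560, 264, 126), (565, 276, 134), (562, 285, 136), (561, 294, 139), (555, 302, 138)]
201 [(566, 248, 114), (561, 266, 118), (562, 276, 123), (557, 284, 123), (555, 293, 125), (397, 249, 0)]
204 [(445, 199, 0), (430, 216, -3), (558, 275, 111), (557, 285, 115), (553, 294, 115), (410, 254, 0)]
207 [(457, 205, 0), (446, 223, 0), (438, 231, -1), (480, 258, 39), (426, 250, -1), (435, 264, 10)]
210 [(482, 215, 11), (471, 234, 12), (467, 24
[... 181 characters left out ...]
243, 10), (489, 254, 13), (487, 264, 16), (477, 271, 13), (477, 282, 17)]
219 [(502, 227, 0), (487, 243, -2), (488, 254, 3), (486, 265, 6), (485, 275, 9), (484, 285, 14)]
0 (np.float64(379.45422215577867), np.float64(216.50061796412314)) (np.float64(376.2010527623365), np.float64(220.72309840121088))
0.014 (np.float64(379.97160033237725), np.float64(212.451099839116)) (np.float64(376.7023322838819), np.float64(216.6599308766112))
0.03 (np.float64(380.57119799275796), np.float64(207.75804995172692)) (np.float64(377.28335590530344), np.float64(211.9503901750338))
0.07 (np.float64(382.1102597410592), np.float64(195.7118162156515)) (np.float64(378.77514914325354), np.float64(199.85852211074695))
```

```bash
python3 - <<'E'
from h import *
f=np.load('pics/w1.npz');d=f['d'];i=bot.camera_info('wrist');P=f['P']
v,u=np.mgrid[:400,:640]
D=np.dstack([(u-i['cx'])/i['fx']*d,-(v-i['cy'])/i['fy']*d,-d])@P[:3,:3].T+P[:3,3]
for k in [(240,228),(240,235),(240,242),(245,235),(235,260),(235,280),(400,228),(400,235),(395,235),(410,260),(410,285),(100,240)]: print(k,D[k[1],k[0]].round(3))
s=bot.state();print(s['joints'].round(3),R.from_quat(s['tool_rot']).as_matrix().round(3))
p,dd=bot.read_camera('wrist');P=bot.camera_info('wrist')['pose'];print(P[:3,3])
D=np.dstack([(u-i['cx'])/i['fx']*dd,-(v-i['cy'])/i['fy']*dd,-dd])@P[:3,:3].T+P[:3,3]
for y in range(210,300,6): print(y,[tuple((D[y,x]*1000).astype(int).tolist()) for x in (308,314,320,326,332)])
E
```

```text
(240, 228) [0.427 0.246 0.226]
(240, 235) [0.43  0.246 0.237]
(240, 242) [0.432 0.245 0.242]
(245, 235) [0.432 0.245 0.234]
(235, 260) [0.446 0.271 0.308]
(235, 280) [0.434 0.229 0.254]
(400, 228) [0.521 0.264 0.226]
(400, 235) [0.518 0.263 0.237]
(395, 235) [0.518 0.26  0.231]
(410, 260) [0.497 0.28  0.308]
(410, 285) [0.52  0.248 0.263]
(100, 240) [0.408 0.271 0.31 ]
[ 0.057  0.372 -0.721  1.905  0.295  0.971 -0.601] [[-0.197  0.98   0.   ]
 [ 0.98   0.197  0.   ]
 [ 0.     0.    -1.   ]]
[0.46369033 0.3164628  0.20165679]
210 [(466, 257, 13), (470, 258, 12), (474, 259, 13), (478, 260, 14), (482, 261, 13)]
216 [(467, 253, 14), (471, 254, 13), (475, 255, 14), (479, 255, 12), (483, 256, 13)]
222 [(468, 249, 14), (472, 249, 13), (476, 250, 13), (480, 251, 12), (484, 252, 14)]
228 [(468, 257, 47), (471, 256, 43), (475, 258, 45), (478, 258, 43), (481, 260, 46)]
234 [(468, 257, 56), (471, 257, 53), (475, 257, 53), (478, 258, 53), (481, 260, 56)]
240 [(468, 257, 64), (472, 256, 61), (475, 257, 61), (478, 258, 61), (481, 260, 64)]
246 [(467, 277, 116), (472, 256, 69), (475, 254, 62), (478, 257, 68), (480, 260, 73)]
252 [(467, 279, 125), (468, 280, 125), (470, 280, 124), (472, 280, 124), (474, 281, 125)]
258 [(467, 278, 126), (469, 278, 125), (471, 279, 126), (472, 279, 126), (474, 279, 126)]
264 [(467, 277, 127), (469, 277, 127), (471, 277, 127), (473, 278, 127), (474, 278, 127)]
270 [(468, 274, 126), (469, 275, 127), (471, 276, 128), (473, 276, 127), (475, 276, 127)]
276 [(470, 257, 100), (473, 251, 88), (476, 251, 87), (478, 252, 88), (481, 254, 91)]
282 [(470, 255, 102), (474, 248, 89), (477, 248, 87), (479, 249, 88), (481, 252, 93)]
288 [(471, 253, 102), (474, 245, 88), (477, 245, 88), (480, 246, 88), (481, 250, 94)]
294 [(471, 252, 104), (475, 241, 88), (478, 242, 88), (480, 243, 88), (482, 247, 94)]
```

The depth shows the finger tips at about z = 40 mm while the reported TCP z is 2 mm, so the true tips are about 38 mm above the reported point. I'll open and descend in steps, watching force and depth.

```bash
cat >> h.py <<'E'
def tips():
    """lowest finger-front depth points seen by the wrist camera near the middle columns"""
    i=bot.camera_info('wrist');p,d=bot.read_camera('wrist');P=i['pose']
    v,u=np.mgrid[:400,:640]
    D=np.dstack([(u-i['cx'])/i['fx']*d,-(v-i['cy'])/i['fy']*d,-d])@P[:3,:3].T+P[:3,3]
    return p,D,i
E
python3 -m pendant '[[0,0,0,0,0,0,0.2],[0,0,0,0,0,0,0.2],[0,0,0,0,0,0,0.2],[0,0,0,0,0,0,0.2],[0,0,0,0,0,0,0.2],[0,0,0,0,0,0,0.2],[0,0,10,0,0,0,0.2],[0,0,10,0,0,0,0.2],[0,0,8,0,0,0,0.2],[0,0,0,0,0,0,0.2]]'
python3 - <<'E'
from h import *
p,D,i=tips()
for y in range(212,250,3): print(y,[tuple((D[y,x]*1000).astype(int).tolist()) for x in (265,272,279,286,320,354,361,368,375)])
E
```

```text
time: 6.85
eef_pos: [0.4761, 0.2479, -0.0268]
tool_rot: [0.634, 0.774, -0.001, -0.001]
contact_force: [0.1, -0.3, -0.5]
gripper_width: 0.0524
finger_force: 0.0
212 [(438, 255, -1), (443, 256, 0), (447, 257, 0), (451, 258, 0), (472, 266, 12), (495, 266, -1), (499, 267, -1), (503, 268, 0), (508, 269, 0)]
215 [(439, 253, 0), (443, 253, -1), (447, 255, 0), (452, 255, 0), (473, 264, 12), (495, 264, 0), (499, 265, -1), (504, 266, 0), (508, 267, 0)]
218 [(439, 251, 0), (443, 252, 0), (448, 252, -1), (452, 254, 0), (473, 263, 13), (495, 263, 0), (500, 263, 0), (504, 264, 0), (509, 265, 0)]
221 [(439, 249, 0), (443, 249, -1), (448, 250, -1), (452, 251, 0), (473, 260, 12), (496, 260, 0), (500, 261, -1), (505, 262, 0), (509, 263, 0)]
224 [(441, 252, 12), (444, 248, 0), (448, 249, 0), (453, 249, 0), (474, 259, 14), (497, 258, -1), (501, 259, -1), (505, 260, 0), (506, 265, 11)]
227 [(442, 252, 18), (446, 252, 14), (449, 246, 0), (453, 247, -1), (474, 257, 14), (497, 257, 0), (501, 257, 0), (502, 263, 13), (505, 265, 17)]
230 [(443, 252, 22), (446, 251, 18), (449, 245, 0), (454, 246, 0), (474, 255
[... 251 characters left out ...]
 (450, 240, 0), (454, 241, 0), (475, 251, 13), (498, 250, -1), (503, 251, 0), (500, 262, 26), (504, 263, 27)]
239 [(445, 251, 31), (449, 252, 31), (450, 238, 0), (455, 239, 0), (476, 249, 13), (463, 316, 172), (503, 249, 0), (500, 261, 28), (503, 263, 31)]
242 [(446, 251, 35), (449, 251, 32), (450, 236, 0), (455, 237, 0), (476, 248, 13), (499, 246, -1), (504, 246, -1), (500, 260, 29), (503, 262, 34)]
245 [(446, 252, 39), (449, 249, 32), (451, 234, -1), (455, 235, 0), (476, 245, 13), (500, 244, -1), (504, 244, -1), (501, 258, 29), (502, 263, 39)]
248 [(453, 277, 93), (455, 277, 94), (457, 277, 93), (460, 278, 94), (470, 280, 93), (480, 282, 93), (482, 282, 93), (484, 283, 92), (486, 283, 92)]
```

```bash
python3 -m pendant '[[0,0,4,0,0,0,0.2],[0,0,3,0,0,0,0.2],[0,0,1,0,0,0,0.2],[0,0,0,0,0,0,-0.1],[0,0,0,0,0,0,-0.5],[0,0,0,0,0,0,-1],[0,0,0,0,0,0,-1],[0,0,0,0,0,0,-1],[0,0,0,0,0,0,-1]]'
```

```text
time: 8.02
eef_pos: [0.4769, 0.2481, -0.0337]
tool_rot: [0.634, 0.773, 0.0, 0.0]
contact_force: [-0.7, 0.1, 1.7]
gripper_width: 0.0258
finger_force: 30.0
```

```bash
python3 -m pendant '[[0,0,-20,0,0,0,-1],[0,0,-40,0,0,0,-1],[0,0,-40,0,0,0,-1],[0,0,-20,0,0,0,-1]]'; python3 - <<'E'
from h import *
i=bot.camera_info('top')
c=lambda *k:np.array(k)/3.3+[200,90]
lip=ray(i,c([420,118],[372,350]),.006);cg=ray(i,c([403,243],[382,335]),.042);fl=ray(i,c([541,104],[762,152],[712,415],[490,345]),.076)
far=ray(i,c([498,262],[490,345]),.042)
ey=(lip[0]-lip[1])[:2];print('lip',lip.round(4),np.linalg.norm(ey),'yaw y',np.degrees(np.arctan2(ey[1],ey[0])))
print('cage near',cg.round(4),cg.mean(0).round(4),'yaw y',np.degrees(np.arctan2(*(cg[0]-cg[1])[[1,0]])))
print('flap',fl.round(4)); 
for a,b in ((0,1),(1,2),(3,2),(0,3)): e=fl[b]-fl[a];print(a,b,np.linalg.norm(e).round(4),np.degrees(np.arctan2(e[1],e[0])).round(2))
# scene camera depth: flap plane rect and cage
v,u=np.mgrid[:400,:640]
for n in('top','scene'):
    f=np.load(f'pics/{n}0.npz');d=f['d'];j=bot.camera_info(n)
    D=np.dstack([(u-j['cx'])/j['fx']*d,-(v-j['cy'])/j['fy']*d,-d])@j['pose'][:3,:3].T+j['pose'][:3,3]
    Q=D[(abs(D[:,:,2]-.076)<.008)&(D[:,:,0]>.45)&(D[:,:,0]<.75)&(D[:,:,1]>-.23)&(D[:,:,1]<.015)][:,:2]
    r=cv2.minAreaRect((Q*1000).astype(np.float32));print(n,r,len(Q));print(cv2.boxPoints(r).round(1))
    ex=np.array([-.2215,-.975]);ey=np.array([.975,-.2215]);o=np.array([.5746,-.0558])
    l=np.c_[(Q-o)@ex,(Q-o)@ey]*1000
    print('pct x',np.percentile(l[:,0],[.5,2,50,98,99.5]).round(1),'y',np.percentile(l[:,1],[.5,2,50,98,99.5]).round(1))
    W=D[(abs(D[:,:,2]-.04)<.006)];l=np.c_[(W[:,:2]-o)@ex,(W[:,:2]-o)@ey]*1000;k=(l[:,0]>-150)&(l[:,0]<-60)&(abs(l[:,1])<60);l=l[k]
    print('z40 pts',len(l),np.percentile(l[:,0],[1,5,50]).round(1),np.percentile(l[:,1],[1,5,50,95,99]).round(1))
plan([.6,.2,.1])
E
```

```text
time: 8.52
eef_pos: [0.4778, 0.2489, 0.0893]
tool_rot: [0.634, 0.774, 0.002, 0.001]
contact_force: [0.0, 1.0, -0.9]
gripper_width: 0.0257
finger_force: 30.0
lip [[0.7412 0.0363 0.006 ]
 [0.5589 0.0741 0.006 ]] 0.18623540667743044 yaw y -11.715599065395216
cage near [[0.6331 0.051  0.042 ]
 [0.5644 0.0667 0.042 ]] [0.5987 0.0588 0.042 ] yaw y -12.913351771055206
flap [[ 0.7273 -0.0484  0.076 ]
 [ 0.691  -0.2062  0.076 ]
 [ 0.5017 -0.1625  0.076 ]
 [ 0.5515 -0.0088  0.076 ]]
0 1 0.1619 -102.95
1 2 0.1943 166.99
3 2 0.1615 -107.94
0 3 0.1802 167.3
top ((621.0297241210938, -82.44242858886719), (211.0550994873047, 198.03012084960938), 76.92073822021484) 6100
[[ 500.7 -162.8]
 [ 693.6 -207.6]
 [ 741.4   -2.1]
 [ 548.5   42.8]]
pct x [-84.1 -66.9  33.6 116.7 119.8] y [-47.  -44.5  51.4 144.8 148.2]
z40 pts 417 [-119.2 -117.6  -87.9] [-45.2 -30.2   1.8  34.4  43.2]
scene ((621.7108764648438, -81.19159698486328), (215.04501342773438, 201.64822387695312), 77.15501403808594) 3111
[[ 499.5 -163.6]
 [ 696.1 -208.4]
 [ 743.9    1.2]
 [ 547.3   46.1]]
pct x [-85.6 -73.9  25.6 114.7 117.5] y [-45.  -40.7  67.  149.5 151.2]
z40 pts 311 [-120.5 -119.2  -90. ] [-38.7 -35.7  -0.1  45.2  57.5]
t 8.53 tcp [0.4778 0.2489 0.0893] yaw 101.36 tilt 0.2 w 0.0257 F [ 0.05  1.   -0.91]
shift mm [-72.  110.2 -10.3] turn z None
```

```bash
python3 -m pendant '[[0,0,0,0,0,8,-1],[0,0,0,0,0,8,-1],[0,0,0,0,0,8.2,-1],[-11.5,41,0,0,0,0,-1],[-11.5,41,0,0,0,0,-1],[-11.5,41,0,0,0,0,-1],[-11.5,40,0,0,0,0,-1],[0,0,30,0,0,0,-1],[0,0,30,0,0,0,-1],[0,0,30,0,0,0,-1]]'
python3 - <<'E'
from h import *
plan([.6266,.1683,-.0117],77.2)
p,_=bot.read_camera('top');q,_=bot.read_camera('scene')
a=cv2.resize(p[90:260,220:440],None,fx=3.6,fy=3.6,interpolation=cv2.INTER_CUBIC)[:560]
cv2.imwrite('pics/pre.png',a[:,:,::-1])
E
```

```text
time: 9.78
eef_pos: [0.6252, 0.1668, -0.0049]
tool_rot: [0.782, 0.623, -0.0, -0.0]
contact_force: [1.3, 0.4, -1.0]
gripper_width: 0.0259
finger_force: 30.0
t 9.78 tcp [ 0.6252  0.1668 -0.0049] yaw 77.13 tilt 0.04 w 0.0259 F [ 1.34  0.4  -0.97]
shift mm [1.8 1.  6.8] turn z -0.07
```

View pics/pre.png

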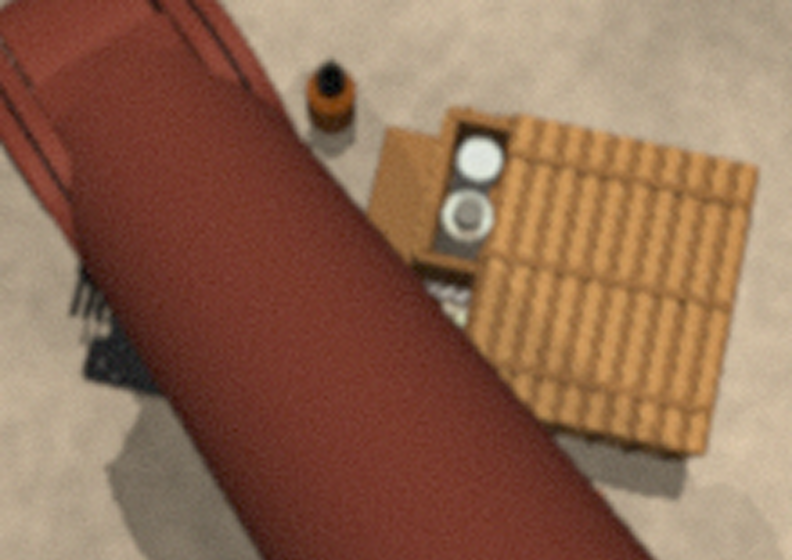

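The arm hides the comb from the top camera (the bottle at (330,97) is untouched). I'll use the scene camera's depth instead.

```bash
cat >> h.py <<'E'
EX=np.array([-.2215,-.9752]);EY=np.array([.9752,-.2215]);O=np.array([.5746,-.0558])
def cad(P): return np.concatenate([np.stack([(P[...,:2]-O)@EX,(P[...,:2]-O)@EY],-1),P[...,2:]],-1)*1000
def cloud(n):
    i=bot.camera_info(n);p,d=bot.read_camera(n);v,u=np.mgrid[:400,:640]
    D=np.dstack([(u-i['cx'])/i['fx']*d,-(v-i['cy'])/i['fy']*d,-d])@i['pose'][:3,:3].T+i['pose'][:3,3]
    return p,D,i
def proj(i,w):
    c=(np.atleast_2d(w)-i['pose'][:3,3])@i['pose'][:3,:3];return np.c_[i['cx']-i['fx']*c[:,0]/c[:,2],i['cy']+i['fy']*c[:,1]/c[:,2]]
E
python3 - <<'E'
from h import *
s=bot.state();print('eef cad',cad(s['eef_pos']))
p,D,i=cloud('scene');L=cad(D)
dark=p.max(2)<75
m=dark&(L[:,:,0]>-260)&(L[:,:,0]<-90)&(abs(L[:,:,1])<30)&(L[:,:,2]>20)&(L[:,:,2]<60)
c=blobs(m,20)
Q=L[m];print('comb',len(Q),'x',np.percentile(Q[:,0],[1,50,97,99]),'y',np.percentile(Q[:,1],[2,50,98]),'z',np.percentile(Q[:,2],[2,50,98]))
for x0 in range(-220,-130,15):
  k=Q[(Q[:,0]>x0)&(Q[:,0]<x0+15)]
  if len(k): print(x0,len(k),k.min(0).round(1),np.median(k,0).round(1),k.max(0).round(1))
W=cv2.resize(p[150:270,200:400],None,fx=4,fy=4,interpolation=cv2.INTER_CUBIC)
cv2.imwrite('pics/pre2.png',W[:,:,::-1])
E
```

```text
eef cad [-226.84237053   -2.20032739   -7.35568045]
comb 269 x [-259.38262296 -236.58663201 -204.04953548 -118.78089499] y [-25.47343277   4.62575544  22.54426035] z [28.6700191  40.07630095 58.32088298]
-220 18 [-219.8  -15.3   30.2] [-217.9   18.3   39.8] [-206.1   21.    54.3]
-205 4 [-204.     8.8   28.6] [-203.3   10.3   32.8] [-201.7   11.1   35.7]
```

View pics/pre2.png

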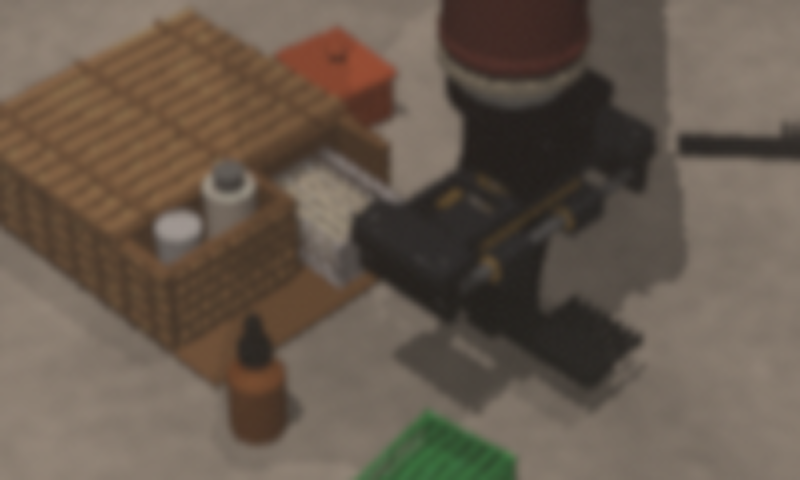

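The scene view shows the gripper in front of the mouth with the cage visible at (325,230). Bottle and box are clear. I'll lower to tap height, close the gap and take a force baseline.

```bash
cat >> h.py <<'E'
def push(n=8):
    f=[];e=[]
    for k in range(n):
        bot.read_camera('top');s=bot.state();f.append(s['contact_force']);e.append(cad(s['eef_pos']))
    f=np.array(f);g=-(f[:,:2]@EX)
    e=np.mean(e,0);print('t %.2f'%s['time'],'push N %.2f +- %.2f'%(g.mean(),g.std()/n**.5),'lat %.2f z %.2f'%((f[:,:2]@EY).mean(),f[:,2].mean()),'eef cad',e.round(2),'butt x %.1f'%(e[0]+85),'w %.4f'%s['gripper_width'])
E
python3 -m pendant '[[0,3,7,0,0,0,-1],[-5,0,0,0,0,0,-1],[-5,0,0,0,0,0,-1],[0,0,0,0,0,0,-1]]'; python3 -c "
from h import *
push();plan([.6,.1,-.0117],77.2)"
```

```text
time: 10.42
eef_pos: [0.6265, 0.1557, -0.0103]
tool_rot: [0.782, 0.623, 0.0, 0.0]
contact_force: [0.4, -0.6, -0.7]
gripper_width: 0.0255
finger_force: 30.0
t 10.82 push N 0.12 +- 0.17 lat -0.21 z -0.47 eef cad [-218.66    3.33  -10.64] butt x -133.7 w 0.0258
t 10.82 tcp [ 0.6262  0.1568 -0.0108] yaw 77.16 tilt 0.01 w 0.0258 F [-0.15  0.8  -1.09]
shift mm [-61.2 -12.9   0.9] turn z -0.04
```

```bash
python3 -m pendant '[[-4,-2,0,0,0,0,-1],[-4,0,0,0,0,0,-1],[-3,0,0,0,0,0,-1],[-2,0,0,0,0,0,-1],[-2,0,0,0,0,0,-1],[-2,0,0,0,0,0,-1],[-2,0,0,0,0,0,-1],[-2,0,0,0,0,0,-1],[-2,0,0,0,0,0,-1],[-1,0,0,0,0,0,-1]]'; python3 -c "
from h import *
push()"
```

```text
time: 12.08
eef_pos: [0.6189, 0.1336, -0.0108]
tool_rot: [0.782, 0.623, 0.0, -0.0]
contact_force: [0.9, 2.6, -0.3]
gripper_width: 0.0256
finger_force: 30.0
t 12.47 push N 2.41 +- 0.11 lat -0.37 z -0.45 eef cad [-194.35    1.26  -10.86] butt x -109.4 w 0.0257
```

```bash
python3 -m pendant '[[4,0,0,0,0,0,-1],[4,0,0,0,0,0,-1],[-4,0,0,0,0,0,-1],[-3,0,0,0,0,0,-1],[-2,0,0,0,0,0,-1],[-2,0,0,0,0,0,-1],[-2,0,0,0,0,0,-1],[-2,0,0,0,0,0,-1],[-2,0,0,0,0,0,-1],[-1,0,0,0,0,0,-1]]'; python3 -c "
from h import *
push()"; python3 -m pendant '[[4,0,0,0,0,0,-1],[4,0,0,0,0,0,-1],[-4,0,0,0,0,0,-1],[-3,0,0,0,0,0,-1],[-2,0,0,0,0,0,-1],[-2,0,0,0,0,0,-1],[-2,0,0,0,0,0,-1],[-2,0,0,0,0,0,-1],[-2,0,0,0,0,0,-1],[-1,0,0,0,0,0,-1]]'; python3 -c "
from h import *
push()"
```

```text
time: 13.72
eef_pos: [0.6167, 0.1237, -0.0108]
tool_rot: [0.782, 0.623, 0.0, 0.0]
contact_force: [0.6, 2.5, 0.2]
gripper_width: 0.0254
finger_force: 30.0
t 14.12 push N 2.12 +- 0.26 lat 0.39 z -0.04 eef cad [-184.28    1.31  -10.86] butt x -99.3 w 0.0254
time: 15.38
eef_pos: [0.6145, 0.114, -0.0108]
tool_rot: [0.782, 0.623, 0.0, -0.0]
contact_force: [0.0, 3.6, 0.1]
gripper_width: 0.0256
finger_force: 30.0
t 15.78 push N 2.35 +- 0.19 lat 0.14 z -0.72 eef cad [-174.32    1.26  -10.86] butt x -89.3 w 0.0255
```

```bash
python3 -m pendant '[[4,0,0,0,0,0,-1],[4,0,0,0,0,0,-1],[-4,0,0,0,0,0,-1],[-3,0,0,0,0,0,-1],[-2,0,0,0,0,0,-1],[-2,0,0,0,0,0,-1],[-2,0,0,0,0,0,-1],[-2,0,0,0,0,0,-1],[-2,0,0,0,0,0,-1],[-1,0,0,0,0,0,-1]]'; python3 -c "
from h import *
push()"; python3 -m pendant '[[4,0,0,0,0,0,-1],[4,0,0,0,0,0,-1],[-4,0,0,0,0,0,-1],[-3,0,0,0,0,0,-1],[-2,0,0,0,0,0,-1],[-2,0,0,0,0,0,-1],[-2,0,0,0,0,0,-1],[-2,0,0,0,0,0,-1],[-1,0,0,0,0,0,-1]]'; python3 -c "
from h import *
push()"
```

```text
time: 17.02
eef_pos: [0.6122, 0.1043, -0.0108]
tool_rot: [0.782, 0.623, 0.0, -0.0]
contact_force: [0.1, 3.9, 0.0]
gripper_width: 0.0261
finger_force: 30.0
t 17.43 push N 1.94 +- 0.21 lat 0.26 z -0.58 eef cad [-164.31    1.26  -10.86] butt x -79.3 w 0.0253
time: 18.55
eef_pos: [0.6105, 0.0965, -0.0108]
tool_rot: [0.782, 0.623, 0.0, -0.0]
contact_force: [0.4, 2.8, -0.8]
gripper_width: 0.0254
finger_force: 30.0
t 18.95 push N 1.97 +- 0.16 lat 0.13 z -0.78 eef cad [-156.36    1.24  -10.86] butt x -71.4 w 0.0256
```

```bash
python3 -m pendant '[[4,0,0,0,0,0,-1],[4,0,0,0,0,0,-1],[-4,0,0,0,0,0,-1],[-3,0,0,0,0,0,-1],[-2,0,0,0,0,0,-1],[-2,0,0,0,0,0,-1],[-1,0,0,0,0,0,-1],[-1,0,0,0,0,0,-1],[0,0,0,0,0,0,-1]]'; python3 -c "
from h import *
push()"
```

```text
time: 20.08
eef_pos: [0.6094, 0.0917, -0.0108]
tool_rot: [0.782, 0.623, 0.0, 0.0]
contact_force: [1.0, 2.8, -1.1]
gripper_width: 0.0256
finger_force: 30.0
t 20.48 push N 2.57 +- 0.15 lat -0.05 z -0.67 eef cad [-151.56    1.21  -10.84] butt x -66.6 w 0.0253
```

```bash
python3 -m pendant '[[-1,0,0,0,0,0,-1],[-1,0,0,0,0,0,-1],[-1,0,0,0,0,0,-1],[0,0,0,0,0,0,-1]]'; python3 -c "
from h import *
push(10)"
```

```text
time: 20.98
eef_pos: [0.6087, 0.0885, -0.0108]
tool_rot: [0.782, 0.623, -0.0, 0.0]
contact_force: [0.9, 2.0, -0.6]
gripper_width: 0.0255
finger_force: 30.0
t 21.48 push N 1.73 +- 0.21 lat 0.20 z -0.68 eef cad [-148.32    1.23  -10.87] butt x -63.3 w 0.0255
```

Still free sliding at 1.7 N. Next tap, split in two again.

```bash
python3 -m pendant '[[4,0,0,0,0,0,-1],[4,0,0,0,0,0,-1],[-4,0,0,0,0,0,-1],[-3,0,0,0,0,0,-1],[-2,0,0,0,0,0,-1],[-2,0,0,0,0,0,-1],[-1,0,0,0,0,0,-1],[-1,0,0,0,0,0,-1],[0,0,0,0,0,0,-1]]'; python3 -c "
from h import *
push(10)"
```

```text
time: 22.6
eef_pos: [0.6076, 0.0839, -0.0108]
tool_rot: [0.782, 0.623, 0.0, -0.0]
contact_force: [0.4, 2.9, -1.2]
gripper_width: 0.0255
finger_force: 30.0
t 23.10 push N 2.52 +- 0.19 lat 0.15 z -0.86 eef cad [-143.54    1.21  -10.83] butt x -58.5 w 0.0258
```

```bash
python3 -m pendant '[[-1,0,0,0,0,0,-1],[-1,0,0,0,0,0,-1],[-1,0,0,0,0,0,-1],[-1,0,0,0,0,0,-1],[0,0,0,0,0,0,-1]]'; python3 -c "
from h import *
push(10)"
```

```text
time: 23.72
eef_pos: [0.6066, 0.0798, -0.0109]
tool_rot: [0.782, 0.623, -0.0, 0.0]
contact_force: [0.7, 2.6, -0.1]
gripper_width: 0.0256
finger_force: 30.0
t 24.23 push N 1.67 +- 0.26 lat 0.36 z -0.67 eef cad [-139.3     1.22  -10.87] butt x -54.3 w 0.0254
```

```bash
python3 -m pendant '[[4,0,0,0,0,0,-1],[4,0,0,0,0,0,-1],[-4,0,0,0,0,0,-1],[-3,0,0,0,0,0,-1],[-2,0,0,0,0,0,-1],[-2,0,0,0,0,0,-1],[-1,0,0,0,0,0,-1],[-1,0,0,0,0,0,-1],[0,0,0,0,0,0,-1]]'; python3 -c "
from h import *
push(10)"
```

```text
time: 25.35
eef_pos: [0.6056, 0.0751, -0.0108]
tool_rot: [0.782, 0.623, 0.0, -0.0]
contact_force: [1.9, 2.5, -0.8]
gripper_width: 0.0257
finger_force: 30.0
t 25.85 push N 2.54 +- 0.16 lat -0.04 z -0.91 eef cad [-134.54    1.2   -10.84] butt x -49.5 w 0.0257
```

```bash
python3 -m pendant '[[-1,0,0,0,0,0,-1],[-1,0,0,0,0,0,-1],[-1,0,0,0,0,0,-1],[-1,0,0,0,0,0,-1],[0,0,0,0,0,0,-1]]'; python3 -c "
from h import *
push(10)"
```

```text
time: 26.48
eef_pos: [0.6046, 0.071, -0.0109]
tool_rot: [0.782, 0.623, -0.0, 0.0]
contact_force: [1.3, 2.6, -0.2]
gripper_width: 0.0256
finger_force: 30.0
t 26.98 push N 1.44 +- 0.23 lat 0.25 z -0.74 eef cad [-130.31    1.2   -10.87] butt x -45.3 w 0.0258
```

```bash
python3 -m pendant '[[4,0,0,0,0,0,-1],[4,0,0,0,0,0,-1],[-4,0,0,0,0,0,-1],[-3,0,0,0,0,0,-1],[-2,0,0,0,0,0,-1],[-2,0,0,0,0,0,-1],[-1,0,0,0,0,0,-1],[-1,0,0,0,0,0,-1],[0,0,0,0,0,0,-1]]'; python3 -c "
from h import *
push(10)"
```

```text
time: 28.1
eef_pos: [0.6037, 0.0666, -0.0108]
tool_rot: [0.782, 0.624, 0.0, -0.0]
contact_force: [0.6, 3.0, -0.6]
gripper_width: 0.0255
finger_force: 30.0
t 28.60 push N 4.11 +- 0.14 lat 0.23 z -0.43 eef cad [-125.74    1.21  -10.79] butt x -40.7 w 0.0258
```

```bash
python3 -m pendant '[[-1,0,0,0,0,0,-1],[-1,0,0,0,0,0,-1],[0,0,0,0,0,0,-1],[0,0,0,0,0,0,-1]]'; python3 -c "
from h import *
push(12)"
```

```text
time: 29.1
eef_pos: [0.6032, 0.0646, -0.0108]
tool_rot: [0.782, 0.624, 0.0, -0.0]
contact_force: [1.3, 5.2, -0.7]
gripper_width: 0.0257
finger_force: 30.0
t 29.70 push N 4.90 +- 0.11 lat 0.45 z -0.51 eef cad [-123.79    1.25  -10.76] butt x -38.8 w 0.0251
```

```bash
python3 -m pendant '[[-1,0,0,0,0,0,-1],[0,0,0,0,0,0,-1],[0,0,0,0,0,0,-1]]'; python3 -c "
from h import *
push(10)"
```

```text
time: 30.08
eef_pos: [0.6031, 0.0639, -0.0107]
tool_rot: [0.782, 0.624, 0.0, -0.0]
contact_force: [1.5, 4.9, -0.2]
gripper_width: 0.0253
finger_force: 30.0
t 30.57 push N 5.58 +- 0.20 lat 0.82 z -0.93 eef cad [-123.04    1.28  -10.71] butt x -38.0 w 0.0260
```

```bash
python3 -m pendant '[[2,0,0,0,0,0,-1],[4,0,0,0,0,0,-1],[10,0,0,0,0,0,-1],[20,0,0,0,0,0,-1],[25,0,0,0,0,0,-1],[25,0,0,0,0,0,-1],[25,0,0,0,0,0,-1],[20,0,0,0,0,0,-1],[0,0,0,0,0,0,-1]]'; python3 -c "
from h import *
push(3)"; python3 -m pendant '[[0,-30,0,0,0,0,-1],[0,-40,0,0,0,0,-1],[0,-30,0,0,0,0,-1],[0,0,8,0,0,0,-1],[0,0,7,0,0,0,-1],[0,0,4,0,0,0,-1],[0,0,2,0,0,0,-1],[0,0,0,0,0,0,-1],[0,0,0,0,0,0,-1]]'; python3 -c "
from h import *
push(4)"
```

```text
time: 31.7
eef_pos: [0.6316, 0.1942, -0.0109]
tool_rot: [0.781, 0.625, 0.0, -0.001]
contact_force: [0.2, -0.7, -0.6]
gripper_width: 0.0256
finger_force: 30.0
t 31.85 push N 0.14 +- 0.45 lat 0.34 z -0.96 eef cad [-253.27    1.27  -11.05] butt x -168.3 w 0.0258
time: 32.98
eef_pos: [0.5347, 0.2135, -0.0317]
tool_rot: [0.782, 0.623, 0.0, -0.0]
contact_force: [-0.1, 0.6, -1.1]
gripper_width: 0.0255
finger_force: 30.0
t 33.17 push N 0.58 +- 0.22 lat 0.14 z -0.35 eef cad [-253.8   -98.56  -31.66] butt x -168.8 w 0.0258
```

```bash
python3 -m pendant '[[0,0,1,0,0,0,-1],[0,0,0.7,0,0,0,-1],[0,0,0,0,0,0,-1],[0,0,0,0,0,0,-1]]'; python3 -c "
from h import *
push(4)"
```

```text
time: 33.67
eef_pos: [0.5346, 0.2134, -0.0335]
tool_rot: [0.782, 0.624, 0.0, -0.0]
contact_force: [0.6, 0.2, -0.9]
gripper_width: 0.0253
finger_force: 30.0
t 33.88 push N 0.06 +- 0.27 lat 0.15 z -0.44 eef cad [-253.68  -98.68  -33.51] butt x -168.7 w 0.0257
```

Height now matches the pick height, so I release slowly and lift away.

```bash
python3 -m pendant '[[0,0,0.3,0,0,0,-1],[0,0,0,0,0,0,-0.35],[0,0,0,0,0,0,-0.2],[0,0,0,0,0,0,0],[0,0,0,0,0,0,0.2],[0,0,0,0,0,0,0.2],[0,0,0,0,0,0,0.2],[0,0,0,0,0,0,0.2]]'; python3 -m pendant '[[0,0,-10,0,0,0,0.2],[0,0,-30,0,0,0,0.2],[0,0,-50,0,0,0,0.2],[0,0,-50,0,0,0,0.2],[0,-60,-20,0,0,0,0.2],[0,-60,0,0,0,0,0.2],[0,0,0,0,0,0,0.2]]'
python3 - <<'E'
from h import *
p,D,i=cloud('top');q,E,j=cloud('scene')
a=cv2.resize(p[90:260,200:440],None,fx=2.2,fy=2.2);b=cv2.resize(q[150:260,190:420],None,fx=2.2,fy=2.2)
o=np.zeros((600,530,3),np.uint8);o[:a.shape[0],:a.shape[1]]=a;o[355:355+b.shape[0]-5,:b.shape[1]]=b[:b.shape[0]-5]
cv2.imwrite('pics/end.png',o[:,:,::-1])
print({k:bot.state()[k] for k in('time','contact_force','gripper_width')})
E
```

```text
time: 34.88
eef_pos: [0.5346, 0.2134, -0.0338]
tool_rot: [0.782, 0.623, -0.0, -0.0]
contact_force: [-0.4, 0.2, 0.5]
gripper_width: 0.0516
finger_force: 0.0
time: 35.75
eef_pos: [0.4148, 0.2414, 0.127]
tool_rot: [0.78, 0.625, 0.0, 0.001]
contact_force: [0.8, 0.0, -0.1]
gripper_width: 0.052
finger_force: 0.0
{'time': 35.85, 'contact_force': array([ 0.43681292, -0.73308538, -1.11033397]), 'gripper_width': 0.052374278973577514}
```

View pics/end.png

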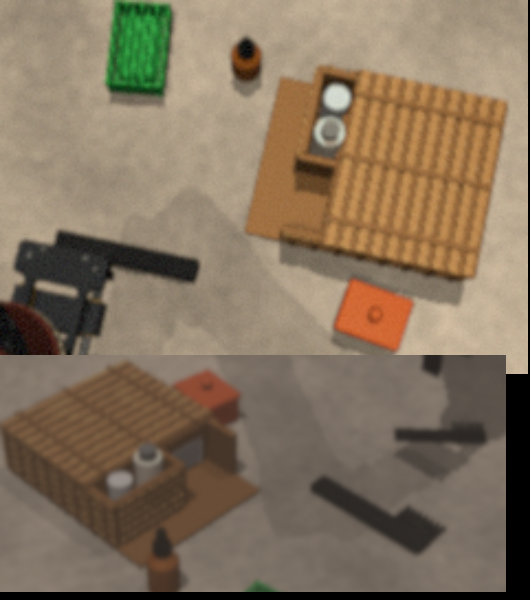

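The final view shows the comb lying flat at (125,255), well clear of the lip. The cage is inside the bay under the flap, and the bottle, box and flap are undisturbed. I'll check the cage plate by depth and then hand in.

```bash
python3 - <<'E'
from h import *
p,D,i=cloud('scene');L=cad(D)
m=(abs(L[...,1])<30)&(L[...,2]>14)&(L[...,2]<38)&(L[...,0]>-80)&(L[...,0]<20);Q=L[m];print('plate',len(Q),np.percentile(Q[:,0],[10,50,90]))
m=(p.max(2)<75)&(L[...,0]<-160)&(L[...,0]>-340)&(L[...,1]>-160)&(L[...,1]<-60)&(L[...,2]<30);Q=L[m];print('comb z',len(Q),np.percentile(Q[:,2],[5,50,95,99]))
bot.job_done()
E
```

```text
plate 71 [-40.77186724 -38.82625937 -36.16263675]
comb z 680 [ 4.37515526 12.19140591 16.00166897 17.52111261]
the job is handed in; nothing more can be done
```

The cage is seated against the tab at an estimated 3.5 N (5.6 N push less about 2 N sliding force), and its near plate last measured at about caddy x = -39 mm; the comb lies flat clear of the caddy, the flap is shut, the bottle and box look unmoved, and I handed the job in at about 36 s.

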